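Read a paint sample with the colour reader

TASK

Take a colour reading: slide the carriage along the rail of the reading board until its round collar is centred over the card with the printed ring, then turn the wing knob clockwise to its stop to lock the carriage. Lift the colour reader out of its dock and put its nose down through the collar onto the ringed spot, reader upright and square to the board with its display facing the board's front edge, pressing lightly so that the sprung nose goes about half-way in. Finish holding it there for the reading: do not let go of the reader, and leave the other things on the desk where they are.

Things in the scene. Friction and masses are not known exactly. Their poses are not given: they have to be found in the camera images.
- board: reading board, fixed: grey slab 200 x 260 mm (x, y), its top 12 mm over the desk; origin at the centre of its underside, z up, x from its front edge (nearest the robot) towards the aluminium rail at the back, y along the rail. The rail's centre line lies at x = +66 mm, 24 mm wide, its top 28 mm over the desk. Three 50 mm square sample cards lie in a row along y, centred at x = -16 mm; which of the three places holds which card varies
- ring_spot (a point): centre of the printed black ring (inner diameter 30 mm) on the upper face of the ringed card, 14 mm over the desk; the other two cards have no ring
- carriage (a joint): travel of the carriage along the rail in m, 0 at the rail's left end (board y = +100 mm) to 0.20 at its right end: it grows along the board's -y. Slides with about 1.2 N while unlocked. The carriage is a black saddle on the rail, 42 x 44 mm, its top 43 mm over the desk, with an aluminium arm towards the front that carries the collar. It can be moved by the knob, the saddle or the arm
- collar (a point): centre of the collar's mouth, 34 mm over the desk: an aluminium ring 44 mm outside, bore 28 mm, 16 mm high, its underside 4 mm above the cards; it moves with the carriage, 82 mm in front of the knob (board -x), at the same board x as the card centres
- clamp_knob (a joint): angle of the wing knob in rad, 0 (loose, wing across the rail, along board x) to 1.45 (stop, wing along the rail); it grows clockwise seen from above. It drives a screw that presses a brake shoe on the rail: the shoe touches at 0.8 and the carriage is locked from 1.2 on. Takes about 0.1 N m; stays where it is left
- knob_grip (a point): point to grip the wing knob, on its vertical axis, on top of the saddle, 68 mm over the desk: upright black wing 40 mm long, 11 mm thick, from 55 to 80 mm over the desk; its x axis runs along the wing. It rides on the carriage
- dock: reader's dock, fixed: black block 60 x 66 mm (foot 70 x 76 mm), 42 mm high, with an upright hole of 26 mm diameter and 39 mm depth; origin at the centre of its underside, z up
- reader_center (a point): centre of the colour reader's housing, which starts upright in the dock, its nose in the hole: white housing 34 x 44 x 70 mm (x, y, z), so its underside is 35 mm below this point; its x axis points from the display to the back, z up. 0.2 kg; grip it by the sides 44 mm apart (along y)
- reader_display (a point): middle of the small dark display on the housing's front (-x) face, 18 mm above the housing's centre
- nose_tip (a point): middle of the nose's lower end: black cylinder 22 mm in diameter under the housing, standing out 36 mm when free
- reader_nose (a joint): how far the nose is pushed into the housing, 0 (free) to 0.012 m (home). A spring presses it out: about 1 N at 0, 0.5 N more per mm, 4 N half-way at 0.006
- eraser: bystander: block eraser 22 x 52 x 13 mm
- marker: bystander: marker pen 135 mm long, lying near the desk's front edge
- pencil: bystander: pencil 136 mm long, lying in front of the dock
- jar_small_blue: bystander: small open paint jar, 43 mm wide, 64 mm high
- jar_salmon: bystander: open paint jar, 66 mm wide, 89 mm high
- jar_olive: bystander: open paint jar, 63 mm wide, 89 mm high
Not all that is in view belongs to the job. Leave any green look-alike of the part that bears reader_center alone.

How it is judged:
On the way, in this order (a step that is already met when the one before it is completed fails the run):
1. the carriage's collar is centred over the printed ring, within 4 mm (horizontal distance between collar and ring_spot below 0.004 m), for 0.2 s.
2. the knob is turned clockwise to lock the carriage there (value of joint clamp_knob above 1.2 rad and horizontal distance between collar and ring_spot below 0.004 m), for 0.2 s.
3. the reader is lifted out of its dock (height (world z) of nose_tip above 0.045 m and contact force between the fingers and reader above 1 N), for 0.1 s.
At the end, for the whole second after the job is handed in: knob past 1.2 rad; collar within 4 mm of the ring's centre; nose tip on the ringed card within 4 mm of the ring's centre, with 1.5 to 8 N, pushed in 3 to 9.5 mm; reader within 0.1 rad of upright and 0.2 rad of square, display to the front, at rest and still gripped by the fingers (all of step 2 and distance between nose_tip and ring_spot below 0.004 m and contact force between reader and card_ring between 1.5 and 8 N and value of joint reader_nose between 0.003 and 0.0095 m and angle between reader_center's own z axis and vertical below 0.1 rad and angle between the x axis of reader_center and the x axis of board, either way round below 0.2 rad and x of reader_display in the frame of collar below -0.005 m and linear speed of reader below 0.01 m/s and contact force between the fingers and reader above 2 N); the arm keeps its last pose, push and grip.
It fails at once if the reader is pressed hard on a card or the board (contact force between reader and card_ring above 15 N or contact force between reader and board above 25 N).
It fails at once if a bystander is moved (distance of any of eraser, marker, pencil, jar_small_blue, jar_salmon, jar_olive from where it was at the start of the episode above 0.03 m).
It also fails if it takes over 61 s, if anything falls off the work surface, if the arm or the gripper's body presses on something with over 40 N, if the wrist force passes 120 N, or if a joint passes its speed limit or range.

ROBOT

A 6-joint arm with a two-finger parallel gripper is mounted at the origin on a cart in front of the work surface, level with it; the furniture and walls round the work are solid. World frame = base frame: x ahead of the robot, y to its left, z up, the work surface at z = 0. Lengths are in m, angles in rad, forces in N, time in s.
With the tool pointing down it reaches from about 0.375 to 0.9 m from the base axis. Payload 3.1 kg.
Tool frame: the origin (TCP) lies at the very end of the fingers, on their centre line; the grasp point (between the pads) lies 19 mm behind it; z points along the fingers, y is the line along which they close (so a half turn about z gives the same grasp; the last joint's range is limited). The gripper opens to 87 mm and grips with 3 to 60 N. Pads are 19 mm wide; open, the fingers measure 117 mm over their backs; the gripper's body (75 mm by 190 mm) begins 51 mm behind the grasp point.
Start: joints at [-1.361, 0.527, 1.433, -0, 1.181, -0.178], TCP at [0.237, -0.578, 0.223] pointing down, gripper open.
Joint ranges: [-3.08, 3.08], [-0.75, 2.2], [0.22, 2.44], [-1.43, 4.57], [0, 2.65], [-2.85, 2.85]. Speed limits (rad/s): [2.79, 2.79, 3.14, 3.14, 3.14, 3.14].

INTERFACE

Orientations are given as a unit quaternion [x, y, z, w].
In Python, from rig import status, viewer, robot gives the robot as it stands.
- The arm moves only by the tool arm_command, never from a script. Its arguments are lists of equal length, an entry for each row: "delta_rot": the turn, a rotation vector about the tool's x, y, z in degrees, a list of three; "delta_pos": the shift along the tool's x, y, z in m, a list of three; "gripper": the closure, from -1 (fully open) to 1 (shut). In form: {"delta_rot": [[rx, ry, rz], ...], "delta_pos": [[dx, dy, dz], ...], "gripper": [gripper, ...]}. A call has 1 to 12 rows; each row is the pose to reach, as a shift and turn from the pose commanded when the call began, along the tool's axes at that moment; what a row does not reach only later rows make up. A row lasts 1/12 s, in which the tool goes at most 41.7 mm and 7.16 degrees, less where a joint would pass 70% of its speed; a pose out of reach is approached as far as the arm can. A call with a gripper value outside its range is refused whole. The fingers move at their own pace and stop on an object; "grip_force" is the grip in N (left out, the last holds). Time passes only in rows, so rows that repeat a pose let the fingers close. It gives the time, the measured TCP pose, the force, the opening and the grip force at its end, in the units of the state.
- status.get_obs(): the state, without advancing time (a new reading comes with each control period).
- viewer.camera(name): name is "scene" or "top"; returns a dict with "pixels" (384x512x3 uint8, blue, green, red), "fx", "fy", "cx", "cy" (pixels), "pose" (4x4, takes a point from camera to world coordinates). Camera axes: x right, y down, z forward; pixel columns grow to the right and rows downward; lengths in m; the calibration is good to about 2 mm. A picture is of the moment at which its call begins. There is no depth.
- robot.hand_in(): hands the job in; it is judged then, once.
The state is a dict: "time": time; "q": joint angles; "joint_velocities": joint speeds; "joint_torque": joint torques, N m; "position": TCP position; "tool_rot": TCP orientation; "ft_force": force on the tool from outside, world axes, zero at the start; "moment": the same for the moment, N m; "grip_width": finger opening in m; "grip_force": force on a finger pad.
Only numpy, scipy, OpenCV 4.12 (cv2) and the standard library are available. Lean on these libraries where they do the work, as an engineer would, in place of code of your own. Each camera call takes 0.05 s, during which the arm holds its last target. There are 200 camera calls.

## Working session

There is one attempt and no reset: what is moved stays moved. The work goes in short steps, Python scripts to look and compute and a tool call to move; the robot and the scene stay as the last step left them, time stands still between calls to the robot, and variables do not carry over. Pictures are saved under pics/ and viewed, at most 10 in all, crops included, and the job is handed in when it is done.

Besides the shell and the picture viewer there is one more tool, called after ">>>" as name(argument=value, ...) on one line, values as JSON. arm_command: Moves the arm, as the interface text tells. Its arguments: {"type":"object","properties":{"delta_rot":{"type":"array","items":{"type":"array","items":{"type":"number"}}},"delta_pos":{"type":"array","items":{"type":"array","items":{"type":"number"}}},"gripper":{"type":"array","items":{"type":"number"}},"grip_force":{"type":"number"}},"required":["delta_rot","delta_pos","gripper"]}

```bash
mkdir -p pics; ls; cat > h.py <<'E'
import numpy as np, cv2
from rig import status, viewer, robot
def snap(n,f):
    c=viewer.camera(n); cv2.imwrite('pics/'+f,c['pixels']); return c
def ray(c,u,v,z):
    P=np.array(c['pose']); d=P[:3,:3]@np.array([(u-c['cx'])/c['fx'],(v-c['cy'])/c['fy'],1]); o=P[:3,3]
    return o+d*(z-o[2])/d[2]
def proj(c,p):
    P=np.array(c['pose']); q=P[:3,:3].T@(np.array(p)-P[:3,3]); return c['fx']*q[0]/q[2]+c['cx'],c['fy']*q[1]/q[2]+c['cy']
E
python3 - <<'E'
from h import *
for n in('top','scene'):
    c=snap(n,n+'0.png'); print(n,c['fx'],c['cx'],c['cy'],np.round(c['pose'],3).tolist())
print(status.get_obs())
E
```

```text
pics
top 381.6625217440939 262.9287656290789 192.88922688146883 [[-0.037, -0.98, 0.198, 0.333], [-0.999, 0.036, -0.007, 0.019], [-0.0, -0.198, -0.98, 1.194], [0.0, 0.0, 0.0, 1.0]]
scene 359.95587610296184 257.037834925894 192.72584474619447 [[0.58, -0.447, 0.681, -0.069], [-0.814, -0.335, 0.474, -0.402], [0.016, -0.83, -0.558, 0.587], [0.0, 0.0, 0.0, 1.0]]
{'time': 0.1, 'q': array([-1.36045981e+00,  5.28389105e-01,  1.43373786e+00, -1.29677848e-05,
        1.18139765e+00, -1.78511614e-01]), 'joint_velocities': array([-0.00028791, -0.0022642 , -0.00297043,  0.00057409,  0.00013428,
       -0.00087368]), 'joint_torque': array([-9.91870984e-04, -4.40986168e+01, -1.77150643e+01,  6.32880209e-02,
        5.33748942e-02, -5.58662884e-05]), 'position': array([ 0.23683302, -0.57769826,  0.22167126]), 'tool_rot': array([ 9.81158169e-01,  1.93203817e-01, -2.13658456e-05, -9.65764178e-04]), 'ft_force': array([-0.24049487,  0.8201292 , -0.27580917]), 'moment': array([ 0.06514192, -0.0335558 ,  0.01773568]), 'grip_force': 0.0, 'grip_width': 0.08704575444485302}
```

View pics/top0.png

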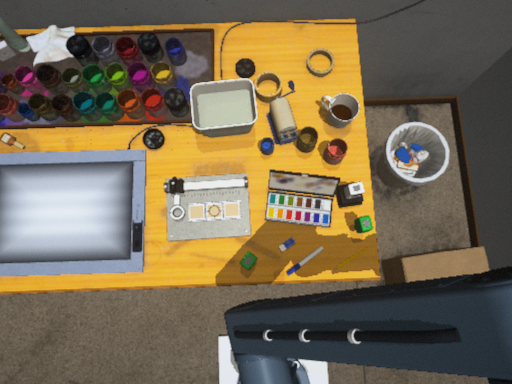

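View pics/scene0.png

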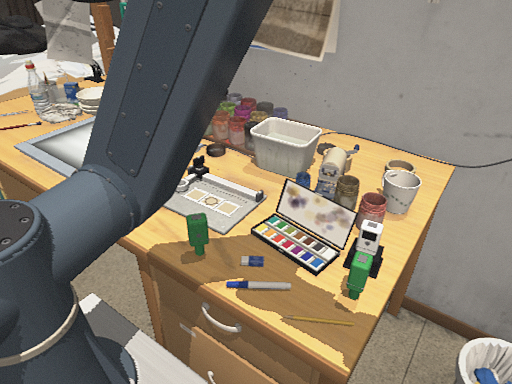

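The top view shows the board near (207,207), the collar at (178,212), the knob at about (176,185), and the ringed card in the middle place at about (214,211). For the reader there are three candidates: the white one in the black dock at (354,189), a green look-alike at (363,224) and another at (248,260). The white one matches the description, so I'll check it in a close crop.

```bash
python3 - <<'E'
import cv2, numpy as np
a=cv2.imread('pics/top0.png'); s=cv2.imread('pics/scene0.png')
f=lambda i,x,y,w,h,k:cv2.resize(i[y:y+h,x:x+w],None,fx=k,fy=k,interpolation=cv2.INTER_CUBIC)
A=f(a,160,168,95,75,5); B=f(a,325,170,60,75,5)
C=f(s,340,210,60,90,5)[:375] if 0 else cv2.resize(s[210:300,340:400],(250,375),interpolation=cv2.INTER_CUBIC)
cv2.imwrite('pics/crop0.png',np.hstack([A,B])); print(A.shape,B.shape)
cv2.imwrite('pics/crop1.png',f(s,340,205,60,100,5))
E
```

```text
(375, 475, 3) (375, 300, 3)
```

View pics/crop0.png

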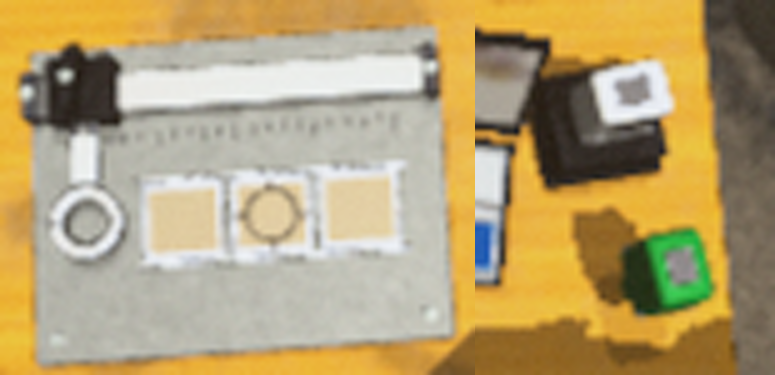

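View pics/crop1.png

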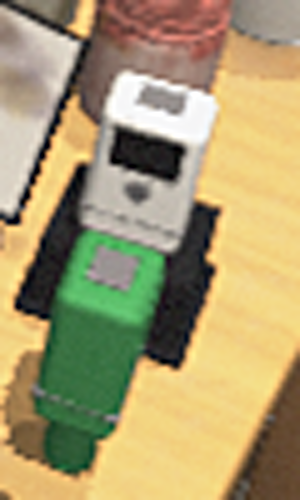

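The crops confirm it. The white reader sits in the black dock (crop0 ~ (630,92)), with its display facing the front, and the green ones are decoys. The ringed card is the middle one, with its ring at top px ~(214.4,210.8). The collar is at ~(177.4,212.6) and the wing lies across the rail at ~(173.5,185). Next I measure these.

```bash
cat >> h.py <<'E'
def blob(m,near):
    n,l,s,c=cv2.connectedComponentsWithStats(m.astype(np.uint8)); 
    d=[np.hypot(*(c[i]-near))+(1e3 if s[i,4]<15 else 0) for i in range(1,n)]; i=1+int(np.argmin(d)); return c[i],s[i],l==i
E
python3 - <<'E'
from h import *
c=viewer.camera('top'); s=viewer.camera('scene')
o=status.get_obs()
corn=[(33,50),(435,30),(452,333),(40,365)]
W=[ray(c,160+x/5-.4,168+y/5-.4,.012) for x,y in corn]; print('board',np.round(W,4).tolist())
cen=np.mean(W,0); ax=(W[0]+W[1]-W[2]-W[3]); yb=W[0]+W[3]-W[1]-W[2]
print('centre',cen,'yaw',np.degrees(np.arctan2(ax[1],ax[0])),np.degrees(np.arctan2(-yb[0],yb[1])))
# collar ring: bright pixels
hsv=cv2.cvtColor(c['pixels'],cv2.COLOR_BGR2HSV)
im=cv2.resize(c['pixels'][168:243,160:255],None,fx=8,fy=8,interpolation=cv2.INTER_CUBIC)
g=im.astype(int); br=(g.min(2)>190)
def px(u): return np.array([160+(u[0]+.5)/8-.5,168+(u[1]+.5)/8-.5])
sub=br.copy(); sub[:285]=0; sub[:,:70]=0; sub[:,215:]=0
cs,_=cv2.findContours(sub.astype(np.uint8),cv2.RETR_EXTERNAL,cv2.CHAIN_APPROX_NONE)
k=max(cs,key=cv2.contourArea); (e,axs,_)=cv2.fitEllipse(k); print('collar px',px(e),axs,np.round(ray(c,*px(e),.034),4))
gray=im.min(2).astype(int); b=np.zeros_like(gray,bool); b[280:410,375:490]=1
x0,y0=435,342
sat=cv2.cvtColor(im,cv2.COLOR_BGR2GRAY)
yy,xx=np.mgrid[:sat.shape[0],:sat.shape[1]]; r=np.hypot(xx-x0,yy-y0)
dk=(sat<165)&(r<62)&(r>28); print(dk.sum())
p=np.argwhere(dk)[:,::-1].astype(np.float32); e2=cv2.fitEllipse(p.reshape(-1,1,2)); print('ring',px(e2[0]),e2[1],np.round(ray(c,*px(e2[0]),.014),4))
# reader top
g=c['pixels'].astype(int); sub=(g.min(2)>170); sub[:175]=0; sub[205:]=0; sub[:,:335]=0; sub[:,370:]=0
cs,_=cv2.findContours(sub.astype(np.uint8),0,1); k=max(cs,key=cv2.contourArea)
rr=cv2.minAreaRect(k); bx=cv2.boxPoints(rr); print('reader',rr,np.round(ray(c,*rr[0],.112),4),np.round([ray(c,*q,.112) for q in bx],4).tolist())
print('knob',ray(c,173.5,185,.08))
v=cv2.resize(s['pixels'][145:240,150:270],None,fx=6,fy=6,interpolation=cv2.INTER_CUBIC); cv2.imwrite('pics/s1.png',v)
E
```

```text
board [[0.6325, 0.3161, 0.012], [0.6363, 0.0597, 0.012], [0.4428, 0.0547, 0.012], [0.4324, 0.309, 0.012]]
centre [0.53603235 0.1848828  0.012     ] yaw 1.76323506176033 1.5882917361649478
collar px [176.57201767 211.52626419] (109.20284271240234, 123.08424377441406) [0.5185 0.2773 0.034 ]
1747
ring [213.78333664 210.40943909] (82.18341064453125, 85.02140045166016) [0.521  0.1655 0.014 ]
reader ((356.19232177734375, 187.9615478515625), (10.982503890991211, 14.512594223022461), 78.69007110595703) [ 0.5561 -0.2601  0.112 ] [[0.5687, -0.2374, 0.112], [0.5757, -0.2794, 0.112], [0.5435, -0.2828, 0.112], [0.5367, -0.241, 0.112]]
knob [0.59171299 0.27683949 0.08      ]
```

View pics/s1.png

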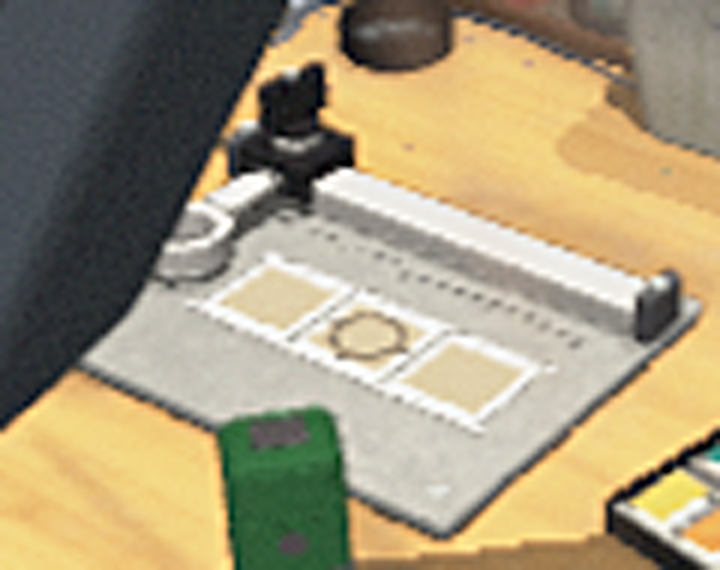

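Crop s1 shows the ring in the middle card (crop ~(368,335)), with the collar at the left end (~(200,245)) and the knob at (290,100). The carriage has to go about 112 mm along board -y. I move towards the knob with the tool yaw at about 182°, which leaves room for the clockwise turn.

>>> arm_command(delta_rot=[[0,0,-80],[0,0,-80],[0,0,-80],[0,0,-80],[0,0,-80],[0,0,-80],[0,0,-80],[0,0,-80],[0,0,-80],[0,0,-80],[0,0,-80],[0,0,-80]], delta_pos=[[0.33,-0.33,0],[0.33,-0.33,0],[0.33,-0.33,0],[0.33,-0.33,0],[0.33,-0.33,0],[0.33,-0.33,0],[0.33,-0.33,0],[0.33,-0.33,0],[0.33,-0.33,0],[0.33,-0.33,0],[0.33,-0.33,0],[0.33,-0.33,0]], gripper=[-1,-1,-1,-1,-1,-1,-1,-1,-1,-1,-1,-1])

```text
time: 1.2
position: [0.4176, -0.1423, 0.2225]
tool_rot: [0.624, 0.782, 0.001, -0.001]
ft_force: [0.6, -0.2, 0.6]
grip_width: 0.0866
grip_force: 0.0
```

```bash
cat >> h.py <<'E'
from scipy.spatial.transform import Rotation as R
def go(p,yaw):
    "tool-frame delta from the measured pose to TCP p, pointing down, tool x at yaw deg"
    o=status.get_obs(); r=R.from_quat(o['tool_rot']); y=np.radians(yaw)
    t=R.from_matrix(np.array([[np.cos(y),np.sin(y),0],[np.sin(y),-np.cos(y),0],[0,0,-1]]))
    print('pos',np.round(o['position'],4),'yaw',np.round(np.degrees(np.arctan2(*r.as_matrix()[[1,0],0])),2),'t',round(o['time'],2),'F',np.round(o['ft_force'],1),'w',round(o['grip_width'],4),'q6',round(o['q'][5],2))
    print('rot',np.round(np.degrees((r.inv()*t).as_rotvec()),2),'dpos',np.round(r.inv().apply(np.array(p)-o['position']),4))
E
python3 -c "
from h import *
go([.600,.279,.16],181.7)"
```

```text
pos [ 0.4176 -0.1423  0.2225] yaw 102.81 t 1.2 F [ 0.6 -0.2  0.6] w 0.0866 q6 -0.81
rot [  0.13  -0.14 -78.89] dpos [0.3701 0.2713 0.0637]
```

>>> arm_command(delta_rot=[[0,0,-79],[0,0,-79],[0,0,-79],[0,0,-79],[0,0,-79],[0,0,-79],[0,0,-79],[0,0,-79],[0,0,-79],[0,0,-79],[0,0,-79],[0,0,-79]], delta_pos=[[0.37,0.271,0.02],[0.37,0.271,0.02],[0.37,0.271,0.02],[0.37,0.271,0.02],[0.37,0.271,0.02],[0.37,0.271,0.02],[0.37,0.271,0.02],[0.37,0.271,0.03],[0.37,0.271,0.04],[0.37,0.271,0.06],[0.37,0.271,0.063],[0.37,0.271,0.063]], gripper=[-0.2,-0.2,-0.2,-0.2,-0.2,-0.2,-0.2,-0.2,-0.2,-0.2,-0.2,-0.2])

```text
time: 2.2
position: [0.604, 0.2757, 0.1563]
tool_rot: [-0.014, 1.0, 0.001, -0.001]
ft_force: [0.4, 0.3, -0.4]
grip_width: 0.0521
grip_force: 0.0
```

```bash
python3 -c "
from h import *
go([.600,.279,.05],181.7)
s=snap('scene','s2.png'); t=viewer.camera('top')
a=cv2.resize(s['pixels'][110:230,140:280],(700,600)); cv2.imwrite('pics/s2c.png',a)
# knob wing ends by dark pixels
"
```

```text
pos [0.604  0.2757 0.1563] yaw -178.36 t 2.2 F [ 0.4  0.3 -0.4] w 0.0521 q6 -1.34
rot [ 0.09 -0.07 -0.06] dpos [0.0038 0.0033 0.1063]
```

View pics/s2c.png

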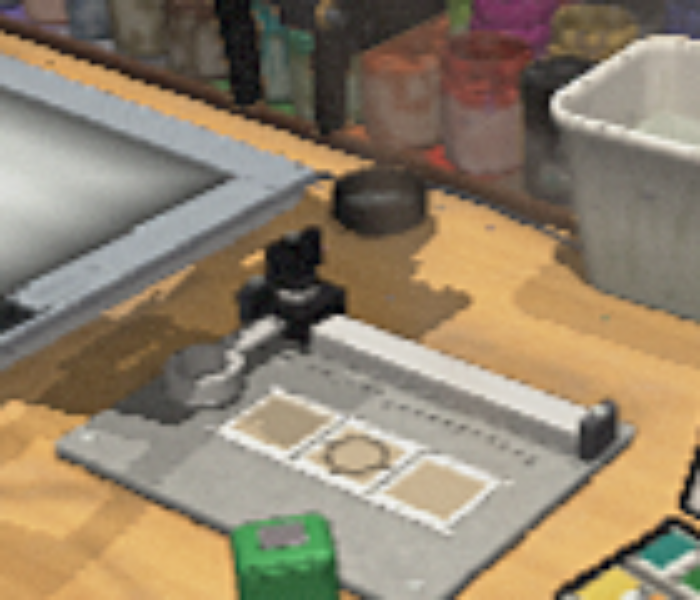

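The scene crop shows the board in full view: the collar at crop (205,375), the knob wing's top at about (292,245), the ring at (357,452). The fingers are clear above. I check the knob estimate by projecting it.

```bash
python3 -c "
from h import *
s=viewer.camera('scene')
f=lambda p:(np.array(proj(s,p))-[140,110])*5
for p in ([.6,.279,.08],[.58,.2785,.08],[.62,.2795,.08],[.5185,.2773,.034],[.521,.1655,.014]): print(p,f(p))
print(ray(s,140+292/5,110+245/5,.08), ray(s,140+357/5,110+452/5,.014))
"
```

```text
[0.6, 0.279, 0.08] [289.22271517 233.18772548]
[0.58, 0.2785, 0.08] [266.07000932 246.44465435]
[0.62, 0.2795, 0.08] [311.7784311  220.27262502]
[0.5185, 0.2773, 0.034] [198.96554072 359.06514798]
[0.521, 0.1655, 0.014] [350.83052414 453.00942864]
[0.59035551 0.26773947 0.08      ] [0.52375166 0.1634303  0.014     ]
```

>>> arm_command(delta_rot=[[0,0,0],[0,0,0],[0,0,0],[0,0,0],[0,0,0],[0,0,0],[0,0,0],[0,0,0],[0,0,0],[0,0,0],[0,0,0],[0,0,0]], delta_pos=[[0.003,0,0.02],[0.004,0,0.04],[0.005,0,0.06],[0.005,0,0.075],[0.005,0,0.09],[0.005,0,0.103],[0.005,0,0.103],[0.005,0,0.103],[0.005,0,0.103],[0.005,0,0.103],[0.005,0,0.103],[0.005,0,0.103]], gripper=[-0.2,-0.2,-0.2,-0.2,-0.2,-0.2,-0.2,0.3,0.6,1,1,1], grip_force=15)

```text
time: 3.35
position: [0.599, 0.2717, 0.0576]
tool_rot: [-0.011, 1.0, 0.001, 0.001]
ft_force: [0.4, 1.5, 1.3]
grip_width: 0.0269
grip_force: 0.6
```

```bash
python3 -c "
from h import *
go([.6,.279,.05],181.7)
s=viewer.camera('scene'); t=viewer.camera('top')
a=cv2.resize(s['pixels'][110:230,140:280],(560,480)); b=cv2.resize(t['pixels'][160:250,155:205],(240,432)); b=np.vstack([b,np.zeros((48,240,3),np.uint8)])
cv2.imwrite('pics/s3.png',np.hstack([a,b]))"
```

```text
pos [0.599  0.2717 0.0576] yaw -178.74 t 3.35 F [0.4 1.5 1.3] w 0.0269 q6 -1.34
rot [ 0.06  0.11 -0.44] dpos [-0.0011  0.0073  0.0076]
```

View pics/s3.png

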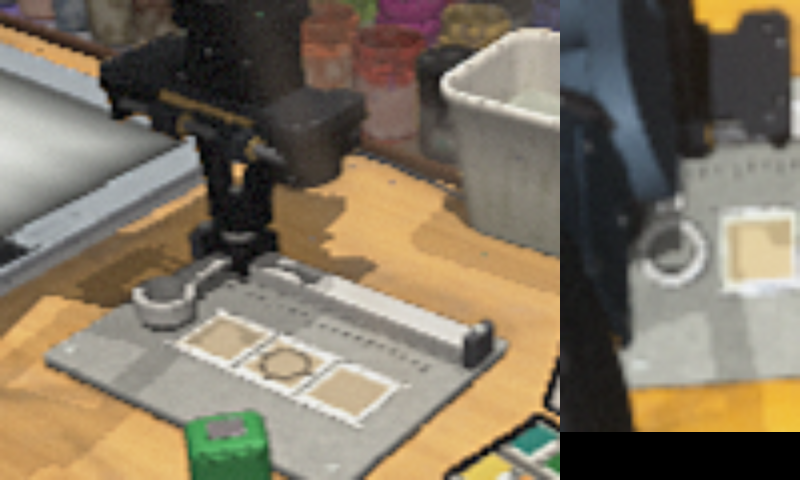

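The fingers straddle the wing and are still closing. The collar is at crop (163,293) and the ring at (285,362).

>>> arm_command(delta_rot=[[0,0,0],[0,0,0],[0,0,0],[0,0,0],[0,0,0],[0,0,0],[0,0,0],[0,0,0]], delta_pos=[[0,0,0],[0,0,0],[0,0,0],[0,0,0],[0,0,0],[0,0,0],[0,0,0],[0,0,0]], gripper=[1,1,1,1,1,1,1,1])

```text
time: 4.12
position: [0.5989, 0.2714, 0.0572]
tool_rot: [-0.011, 1.0, 0.0, 0.001]
ft_force: [0.1, 0.9, 4.7]
grip_width: 0.0112
grip_force: 15.0
```

```bash
python3 -c "
from h import *
go([.6,.279,.05],181.7)"
```

```text
pos [0.5989 0.2714 0.0572] yaw -178.73 t 4.12 F [0.1 0.9 4.7] w 0.0112 q6 -1.34
rot [ 0.02  0.08 -0.43] dpos [-0.0012  0.0076  0.0072]
```

Gripped at 11.2 mm. I slide about 90 mm first, then measure the rest.

>>> arm_command(delta_rot=[[0,0,0],[0,0,0],[0,0,0],[0,0,0],[0,0,0],[0,0,0],[0,0,0],[0,0,0],[0,0,0],[0,0,0],[0,0,0]], delta_pos=[[0,-0.006,0],[0,-0.016,0],[0,-0.03,0],[0,-0.045,0],[0,-0.06,0],[0,-0.075,0],[-0.001,-0.085,0],[-0.001,-0.09,0],[-0.001,-0.09,0],[-0.001,-0.09,0],[-0.001,-0.09,0]], gripper=[1,1,1,1,1,1,1,1,1,1,1])

```text
time: 5.03
position: [0.6019, 0.1795, 0.0571]
tool_rot: [-0.011, 1.0, -0.001, 0.0]
ft_force: [0.8, -1.5, 7.2]
grip_width: 0.0108
grip_force: 15.0
```

```bash
python3 -c "
from h import *
go([.601,.168,.057],181.7)
s=viewer.camera('scene'); t=viewer.camera('top')
np.save('s4.npy',s['pixels']);np.save('t4.npy',t['pixels'])
a=cv2.resize(s['pixels'][170:220,165:225],(480,400),interpolation=2); b=cv2.resize(t['pixels'][185:235,175:213],(304,400),interpolation=2)
cv2.imwrite('pics/s4.png',np.hstack([a,b]))"
```

```text
pos [0.6019 0.1795 0.0571] yaw -178.75 t 5.03 F [ 0.8 -1.5  7.2] w 0.0108 q6 -1.48
rot [-0.07  0.04 -0.45] dpos [ 0.0011 -0.0115  0.0001]
```

View pics/s4.png

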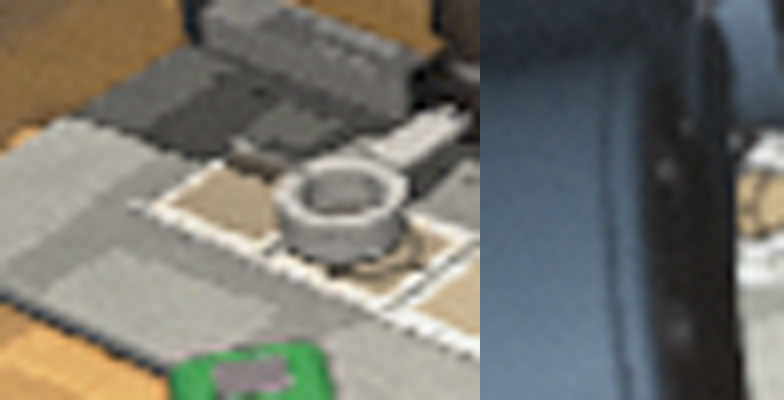

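The scene crop shows the collar's rim at crop (344,194), partly over the ringed card, with the ring's edge peeking out at lower right. The top view is blocked by the arm. I compute the remaining distance from the scene camera, using the ring from the earlier clear scene picture.

```bash
python3 -c "
from h import *
s=viewer.camera('scene')
C=ray(s,165+344.5/8-.5,170+194.5/8-.5,.034)
im=cv2.imread('pics/s2.png'); U=cv2.resize(im[185:215,195:230],None,fx=8,fy=8,interpolation=2); g=cv2.cvtColor(U,6)
hsv=cv2.cvtColor(U,40); yy,xx=np.mgrid[:g.shape[0],:g.shape[1]]
cx,cy=(211-195+.5)*8,(200.1-185+.5)*8
r=np.hypot((xx-cx)/1,(yy-cy)/.66); m=(g<115)&(r<75)
pts=np.argwhere(m)[:,::-1].astype(np.float32).reshape(-1,1,2); hull=cv2.convexHull(pts); e=cv2.fitEllipse(hull); print(m.sum(),e)
M=ray(s,195+(e[0][0]+.5)/8-.5,185+(e[0][1]+.5)/8-.5,.014)
y=np.radians(1.7); ax=np.array([np.cos(y),np.sin(y),0]); ay=np.array([-np.sin(y),np.cos(y),0])
print(C,M,'board dx,dy',ax@(C-M),ay@(C-M))
k=status.get_obs()['position']-.082*ax; print('collar from knob',k, 'ring top .521 .1655: dy',ay@(k-[.521,.1655,0]), 'vs scene ring', ay@(k-M))
"
```

```text
382 ((131.17288208007812, 131.3425750732422), (58.80111312866211, 109.3952865600586), 89.3931655883789)
[0.52026648 0.17278945 0.034     ] [0.52094731 0.16255874 0.014     ] board dx,dy -0.00037702072675307145 0.010246410529970365
collar from knob [0.51993148 0.17720299 0.05716206] ring top .521 .1655: dy 0.011729538758255836 vs scene ring 0.014667942025262967
```

>>> arm_command(delta_rot=[[0,0,0],[0,0,0],[0,0,0],[0,0,0],[0,0,0],[0,0,0]], delta_pos=[[0,-0.003,0],[0,-0.007,0],[0,-0.0105,0],[0,-0.0105,0],[0,-0.0105,0],[0,-0.0105,0]], gripper=[1,1,1,1,1,1])

```text
time: 5.68
position: [0.6023, 0.1693, 0.0572]
tool_rot: [-0.011, 1.0, -0.001, 0.001]
ft_force: [1.6, -0.5, 6.9]
grip_width: 0.0109
grip_force: 15.0
```

```bash
python3 -c "
from h import *
go([.601,.168,.057],181.7)
s=viewer.camera('scene'); 
np.save('s5.npy',s['pixels'])
a=cv2.resize(s['pixels'][180:220,185:235],(750,600),interpolation=2)
cv2.imwrite('pics/s5.png',a)"
```

```text
pos [0.6023 0.1693 0.0572] yaw -178.73 t 5.68 F [ 1.6 -0.5  6.9] w 0.0109 q6 -1.5
rot [-0.06  0.07 -0.43] dpos [ 0.0013 -0.0012  0.0002]
```

View pics/s5.png

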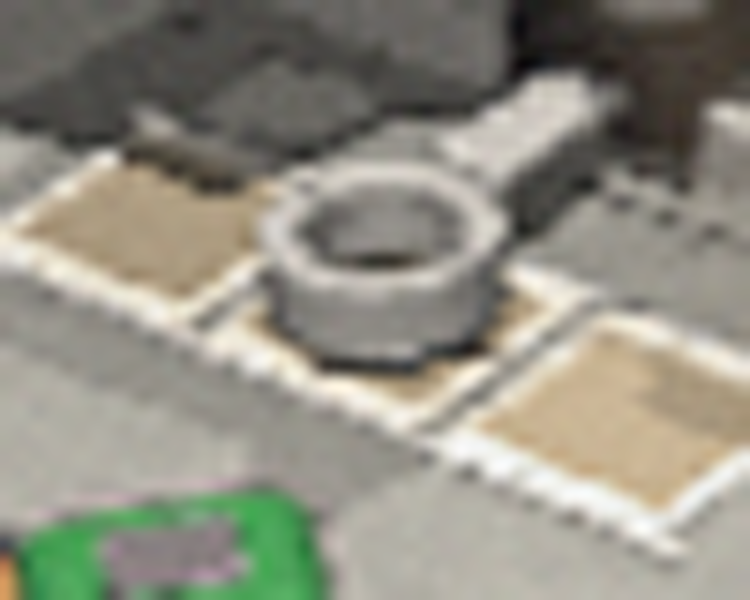

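The scene crop shows the collar's rim centred at crop (382,224). The ringed card's front-left corner is at about (210,335), its front-right at (410,432) and its back-right at (585,298).

```bash
python3 -c "
from h import *
s=viewer.camera('scene')
f=lambda u,v,z: ray(s,185+(u+.5)/15-.5,180+(v+.5)/15-.5,z)
C=f(382,224,.034); P=[f(*p,.014) for p in((208,335),(410,432),(585,298))]
y=np.radians(1.7); ax=np.array([np.cos(y),np.sin(y),0]); ay=np.array([-np.sin(y),np.cos(y),0])
print('C',C,np.round(P,4).tolist()); print([round(np.linalg.norm(P[i]-P[i+1]),4) for i in (0,1)])
M=(P[0]+P[2])/2; print(M, ax@(C-M),ay@(C-M))
print('gaps mid y', ay@(C-(P[0]+P[1])/2), ay@(C-P[2]))
# projected collar+card prediction
im=s['pixels'][180:220,185:235]; g=cv2.resize(im,None,fx=15,fy=15,interpolation=2)
R1=np.array([.521,.1645,.014]); print('ring pred px',[(np.array(proj(s,R1))-[185,180])*15])
k=status.get_obs()['position']-.082*ax; print('collar by TCP',k, ay@(k-M))
"
```

```text
C [0.52185998 0.16536779 0.034     ] [[0.4973, 0.1872, 0.014], [0.4968, 0.138, 0.014], [0.5474, 0.1398, 0.014]]
[np.float64(0.0492), np.float64(0.0506)]
[0.52234986 0.16350202 0.014     ] -0.0004343128979872996 0.0018794780089816977
gaps mid y 0.002029291394232218 0.026300006709618177
ring pred px [array([381.59722117, 310.91127608])]
collar by TCP [0.52027523 0.16683491 0.05713885] 0.0033929621855343277
```

The collar is about 1.5–2 mm short. I nudge it on, then start the clockwise turn.

>>> arm_command(delta_rot=[[0,0,0],[0,0,0],[0,0,0],[0,0,0],[0,0,3],[0,0,8],[0,0,13],[0,0,18],[0,0,23],[0,0,28],[0,0,30],[0,0,30]], delta_pos=[[0,-0.0014,0],[0,-0.0014,0],[0,-0.0014,0],[0,-0.0014,0],[0,-0.0014,0],[0,-0.0014,0],[0,-0.0014,0],[0,-0.0014,0],[0,-0.0014,0],[0,-0.0014,0],[0,-0.0014,0],[0,-0.0014,0]], gripper=[1,1,1,1,1,1,1,1,1,1,1,1], grip_force=30)

```text
time: 6.78
position: [0.6027, 0.1686, 0.0572]
tool_rot: [0.249, 0.969, 0.0, 0.001]
ft_force: [1.8, 1.6, 5.8]
grip_width: 0.0111
grip_force: 30.0
```

```bash
cat >> h.py <<'E'
def shift(z=.034):
    "collar shift (mm along board y) since s5, by template match on the collar top rim"
    a=np.load('s5.npy'); s=viewer.camera('scene'); b=s['pixels']; K=8
    T=cv2.resize(a[189:206,201:220],None,fx=K,fy=K,interpolation=2); I=cv2.resize(b[183:212,193:228],None,fx=K,fy=K,interpolation=2)
    r=cv2.matchTemplate(I,T,cv2.TM_CCOEFF_NORMED); _,v,_,l=cv2.minMaxLoc(r); d=np.array(l)/K-[8,6]
    p0=ray(s,210,194.4,z); p1=ray(s,210+d[0],194.4+d[1],z); print('match',round(v,3),'px',d,'mm',np.round((p1-p0)*1e3,2))
    np.save('last.npy',b); return s
E
python3 -c "
from h import *
go([.601,.168,.057],98); shift(); print(status.get_obs()['moment'])"
```

```text
pos [0.6027 0.1686 0.0572] yaw 151.2 t 6.78 F [1.8 1.6 5.8] w 0.0111 q6 -0.97
rot [ 0.12  0.08 53.2 ] dpos [ 0.0012 -0.0014  0.0002]
match 0.938 px [0.375 0.125] mm [ 0.16 -1.22  0.  ]
[ 0.248273   -0.45532976 -0.08380566]
```

>>> arm_command(delta_rot=[[0,0,5],[0,0,10],[0,0,15],[0,0,20],[0,0,25],[0,0,30],[0,0,35],[0,0,40],[0,0,45],[0,0,49],[0,0,52],[0,0,54]], delta_pos=[[0,0,0],[0,0,0],[0,0,0],[0,0,0],[0,0,0],[0,0,0],[0,0,0],[0,0,0],[0,0,0],[0,0,0],[0,0,0],[0,0,0]], gripper=[1,1,1,1,1,1,1,1,1,1,1,1])

```text
time: 7.83
position: [0.605, 0.1692, 0.0572]
tool_rot: [0.661, 0.75, 0.003, 0.002]
ft_force: [5.1, 3.2, 2.4]
grip_width: 0.0109
grip_force: 30.0
```

```bash
python3 -c "
from h import *
go([.601,.168,.057],98); shift(); print(status.get_obs()['moment'])"
```

```text
pos [0.605  0.1692 0.0572] yaw 97.22 t 7.83 F [5.1 3.2 2.4] w 0.0109 q6 -0.03
rot [ 0.42  0.01 -0.78] dpos [-0.0007 -0.0041  0.0002]
match 0.748 px [0.75 0.25] mm [ 0.31 -2.43  0.  ]
[ 0.57283066 -0.9858102   0.51825123]
```

The knob has turned about 84° and the moment shows it at the stop. The collar is within about 1 mm. I release it and lift.

>>> arm_command(delta_rot=[[0,0,0],[0,0,0],[0,0,0],[0,0,0],[0,0,0],[0,0,0],[0,0,0],[0,0,0],[0,0,0],[0,0,0]], delta_pos=[[0,0,0],[0,0,0],[0,0,0],[0,0,0],[0,0,0],[0,0,-0.02],[0,0,-0.05],[0,0,-0.09],[0,0,-0.13],[0,0,-0.16]], gripper=[-0.3,-0.3,-0.3,-0.3,-0.3,-0.3,-0.3,-0.3,-0.3,-0.3])

```text
time: 8.72
position: [0.6021, 0.1692, 0.2191]
tool_rot: [0.661, 0.751, 0.001, 0.001]
ft_force: [1.4, -0.5, 0.1]
grip_width: 0.0561
grip_force: 0.0
```

```bash
python3 -c "
from h import *
go([.556,-.260,.20],9.5); s=shift()
print(proj(s,[.5561,-.2601,.112]))
im=s['pixels']; c=viewer.camera('top')
print('lid',ray(c,337,190,.06),'green',ray(c,363,223,.106))
g=im.astype(int).min(2); m=g>205; m[:205]=0; m[260:]=0; m[:,:350]=0; m[:,390:]=0
b=blob(m,np.array([372,225])); print(b[0],b[1]); print(ray(s,*b[0],.112))
"
```

```text
pos [0.6021 0.1692 0.2191] yaw 97.28 t 8.72 F [ 1.4 -0.5  0.1] w 0.0561 q6 -0.03
rot [ 1.100e-01 -8.000e-02  8.778e+01] dpos [-0.4199 -0.1001  0.019 ]
match 0.818 px [0.625 0.125] mm [ 0.56 -1.76  0.  ]
(np.float64(370.8413839700143), np.float64(224.64214360612374))
lid [ 0.56263638 -0.21477464  0.06      ] green [ 0.45425456 -0.27245382  0.106     ]
[372.12592593 227.        ] [362 220  21  14 135]
[ 0.55013722 -0.2651362   0.112     ]
```

The collar has shifted about 1.8 mm since s5, so it is centred. The two views together put the reader at about (.556,-.2615), yaw 9.5°.

>>> arm_command(delta_rot=[[0,0,88],[0,0,88],[0,0,88],[0,0,88],[0,0,88],[0,0,88],[0,0,88],[0,0,88],[0,0,88],[0,0,88],[0,0,88],[0,0,88]], delta_pos=[[-0.42,-0.1,0],[-0.42,-0.1,0],[-0.42,-0.1,0],[-0.42,-0.1,0],[-0.42,-0.1,0],[-0.42,-0.1,0],[-0.42,-0.1,0],[-0.42,-0.1,0],[-0.42,-0.1,0],[-0.42,-0.1,0],[-0.42,-0.1,0],[-0.42,-0.1,0]], gripper=[-0.35,-0.35,-0.35,-0.35,-0.35,-0.35,-0.35,-0.35,-0.35,-0.35,-0.35,-0.35])

```text
time: 9.82
position: [0.5543, -0.2649, 0.2148]
tool_rot: [0.996, 0.093, -0.001, 0.0]
ft_force: [0.5, 0.5, -0.4]
grip_width: 0.0586
grip_force: 0.0
```

>>> arm_command(delta_rot=[[0,0,2],[0,0,2],[0,0,2]], delta_pos=[[0,0,0],[0,0,0],[0,0,0]], gripper=[-0.35,-0.35,-0.35])

```text
time: 10.07
position: [0.5548, -0.2597, 0.2152]
tool_rot: [0.997, 0.082, -0.001, -0.001]
ft_force: [1.1, 0.3, -0.2]
grip_width: 0.0588
grip_force: 0.0
```

```bash
python3 -c "
from h import *
go([.556,-.2615,.06],9.5)
s=viewer.camera('scene'); cv2.imwrite('pics/r0.png',cv2.resize(s['pixels'][150:270,310:430],(600,600),interpolation=2))"
```

```text
pos [ 0.5548 -0.2597  0.2152] yaw 9.39 t 10.07 F [ 1.1  0.3 -0.2] w 0.0588 q6 0.79
rot [-0.1   0.11 -0.11] dpos [0.0012 0.0023 0.1552]
```

>>> arm_command(delta_rot=[[0,0,0],[0,0,0],[0,0,0],[0,0,0],[0,0,0],[0,0,0],[0,0,0],[0,0,0],[0,0,0]], delta_pos=[[0.001,0.002,0.03],[0.001,0.002,0.06],[0.001,0.002,0.08],[0.001,0.002,0.095],[0.001,0.002,0.11],[0.001,0.002,0.125],[0.001,0.002,0.14],[0.001,0.002,0.152],[0.001,0.002,0.152]], gripper=[-0.35,-0.35,-0.35,-0.35,-0.35,-0.35,-0.35,-0.35,-0.35], grip_force=20)

```text
time: 10.87
position: [0.5553, -0.2601, 0.0618]
tool_rot: [0.997, 0.082, -0.002, -0.002]
ft_force: [-1.6, -0.0, 1.1]
grip_width: 0.0586
grip_force: 0.0
```

>>> arm_command(delta_rot=[[0,0,0],[0,0,0],[0,0,0],[0,0,0],[0,0,0],[0,0,0]], delta_pos=[[0,0,0],[0,0,0],[0,0,0],[0,0,0],[0,0,0],[0,0,0]], gripper=[0.2,0.2,0.2,0.2,0.2,0.2])

```text
time: 11.37
position: [0.5575, -0.262, 0.0656]
tool_rot: [0.997, 0.081, 0.001, 0.0]
ft_force: [0.0, 1.8, 3.4]
grip_width: 0.0442
grip_force: 20.0
```

```bash
python3 -c "
from h import *
go([.556,-.2615,.06],9.5)"
```

```text
pos [ 0.5575 -0.262   0.0656] yaw 9.33 t 11.37 F [0.  1.8 3.4] w 0.0442 q6 0.79
rot [ 0.06 -0.08 -0.17] dpos [-0.0014 -0.0007  0.0056]
```

Gripped at 44.2 mm. Lift.

>>> arm_command(delta_rot=[[0,0,0],[0,0,0],[0,0,0],[0,0,0],[0,0,0],[0,0,0],[0,0,0],[0,0,0],[0,0,0],[0,0,0]], delta_pos=[[0,0,-0.004],[0,0,-0.012],[0,0,-0.025],[0,0,-0.042],[0,0,-0.062],[0,0,-0.085],[0,0,-0.11],[0,0,-0.13],[0,0,-0.14],[0,0,-0.14]], gripper=[0.2,0.2,0.2,0.2,0.2,0.2,0.2,0.2,0.2,0.2])

```text
time: 12.2
position: [0.5582, -0.2627, 0.2074]
tool_rot: [0.997, 0.081, 0.002, 0.002]
ft_force: [0.7, -0.3, -2.7]
grip_width: 0.0438
grip_force: 20.0
```

```bash
python3 -c "
from h import *
go([.521,.1645,.205],1.7)"
```

```text
pos [ 0.5582 -0.2627  0.2074] yaw 9.33 t 12.2 F [ 0.7 -0.3 -2.7] w 0.0438 q6 0.79
rot [ 0.22 -0.24  7.63] dpos [ 0.0326 -0.4276  0.0008]
```

>>> arm_command(delta_rot=[[0,0,1],[0,0,2],[0,0,3],[0,0,4],[0,0,5],[0,0,6],[0,0,7],[0,0,7.6],[0,0,7.6],[0,0,7.6],[0,0,7.6],[0,0,7.6]], delta_pos=[[0.001,-0.015,0],[0.003,-0.045,0],[0.006,-0.08,0],[0.009,-0.12,0],[0.012,-0.16,0],[0.016,-0.2,0],[0.019,-0.24,0],[0.022,-0.28,0],[0.025,-0.32,0],[0.028,-0.36,0],[0.031,-0.395,0],[0.0325,-0.415,0]], gripper=[0.2,0.2,0.2,0.2,0.2,0.2,0.2,0.2,0.2,0.2,0.2,0.2])

```text
time: 13.2
position: [0.5194, 0.1566, 0.203]
tool_rot: [1.0, 0.016, -0.002, -0.001]
ft_force: [-0.1, -0.2, -2.7]
grip_width: 0.0439
grip_force: 20.0
```

>>> arm_command(delta_rot=[[0,0,0],[0,0,0],[0,0,0],[0,0,0],[0,0,0],[0,0,0]], delta_pos=[[0,-0.009,0],[0,-0.0125,0.03],[0,-0.0125,0.055],[0,-0.0125,0.07],[0,-0.0125,0.07],[0,-0.0125,0.07]], gripper=[0.2,0.2,0.2,0.2,0.2,0.2])

```text
time: 13.7
position: [0.5205, 0.1646, 0.1332]
tool_rot: [1.0, 0.015, -0.002, 0.0]
ft_force: [0.3, 0.5, -1.3]
grip_width: 0.044
grip_force: 20.0
```

```bash
python3 -c "
from h import *
go([.521,.1645,.130],1.7)
s=viewer.camera('scene'); 
for p in ([.521,.1645,.034],[.521,.1645,.0704]): print(proj(s,p))
np.save('h.npy',s['pixels'])
cv2.imwrite('pics/h0.png',cv2.resize(s['pixels'][135:215,160:260],(800,640)[:2],interpolation=2)[:600])"
```

```text
pos [0.5205 0.1646 0.1332] yaw 1.69 t 13.7 F [ 0.3  0.5 -1.3] w 0.044 q6 1.64
rot [ 0.04  0.21 -0.01] dpos [0.0006 0.0001 0.0032]
(np.float64(210.02856078398136), np.float64(194.7166257740087))
(np.float64(209.25549584471258), np.float64(183.41768767974665))
```

View pics/h0.png

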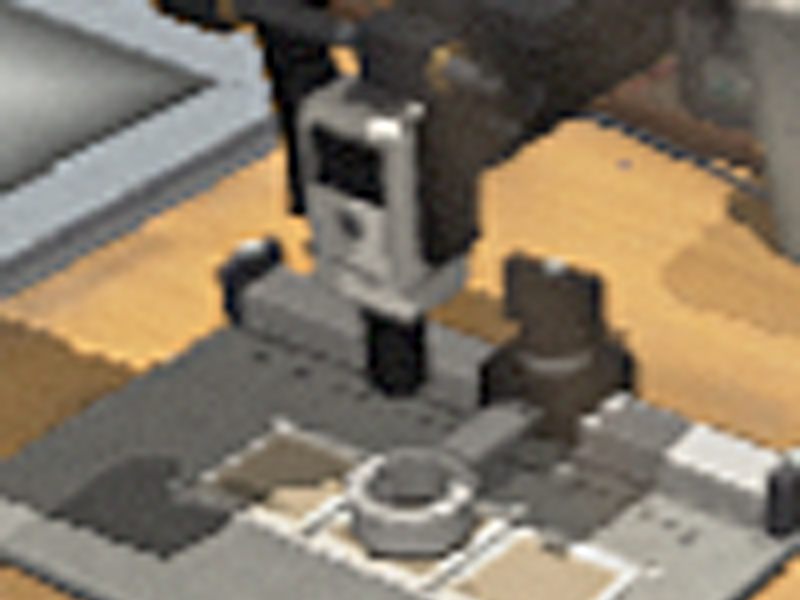

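The hover view shows the wing now along the rail at crop (555,285) and the display facing the front. The nose's lower end is centred at about (396,378) and the collar's mouth at about (412,487). I compute the offset.

```bash
python3 -c "
from h import *
s=viewer.camera('scene'); z=status.get_obs()['position'][2]-.0596
f=lambda u,v,h: ray(s,160+(u+.5)/8-.5,135+(v+.5)/8-.5,h)
N=f(396,378,z); C=f(412,487,.034); print('nose',N,'collar',C,'diff mm',(C-N)*1e3)
# subpixel nose sides: dark span on rows
g=cv2.cvtColor(s['pixels'],6).astype(float)
for v in (176,177,178,179,180,181): print(v,g[v,203:217].astype(int))
print(status.get_obs()['position'])
"
```

```text
nose [0.52078491 0.1645963  0.07552078] collar [0.5200709  0.15994891 0.034     ] diff mm [ -0.71400991  -4.64738444 -41.52078032]
176 [126 136 111  12  18  21  18  12  25  19  77 118 128 121]
177 [103 111  89  10  21  23  25  21  18   3  57 113 134 132]
178 [ 99 105  86  25  21  19  27  23  29  16  47 104 132 130]
179 [100 104  85  30  19  27  29  18  13  14  45 106 128 133]
180 [ 88 102  86  38  26  31  31  20  23   1  50 115 135 133]
181 [ 89  77  64  37  20  23  23  27  18  14  54  97 116 130]
[0.5222731  0.16494825 0.13512078]
```

```bash
python3 -c "
from h import *
s=viewer.camera('scene'); a=np.load('s5.npy'); K=8
def G(i):
    g=cv2.cvtColor(cv2.resize(i,None,fx=K,fy=K,interpolation=2),6).astype(np.float32); g=cv2.GaussianBlur(g,(0,0),3)
    return g, cv2.magnitude(cv2.Sobel(g,5,1,0),cv2.Sobel(g,5,0,1))
for name,b in (('last',np.load('last.npy')),('now',s['pixels'])):
  for (x0,x1,y0,y1) in ((201,220,189,206),(201,220,189,200),(200,221,195,206),(214,234,197,216)):
    out=[]
    for k in (0,1):
        T=G(a[y0:y1,x0:x1])[k]; I=G(b[y0-4:y1+4,x0-5:x1+5])[k]
        r=cv2.matchTemplate(I,T,5); _,v,_,l=cv2.minMaxLoc(r); out+=[round(v,2),l[0]/K-5,l[1]/K-4]
    print(name,(x0,y0),out)
o=np.array([.5219,.1654,.034]); p=np.array(proj(s,o))
for d in (-.001,-.002,-.003,-.004): print(d,np.array(proj(s,o+[0.03*-d,d,0]))-p)
"
```

```text
last (201, 189) [0.83, 0.75, 0.125, 0.7, 0.75, 0.25]
last (201, 189) [0.78, 0.75, 0.125, 0.65, 0.875, 0.25]
last (200, 195) [0.91, 0.625, 0.125, 0.75, 0.75, 0.25]
last (214, 197) [0.89, 0.375, 0.125, 0.79, 0.125, 0.0]
now (201, 189) [0.7, 0.875, 0.25, 0.63, 0.75, 0.25]
now (201, 189) [0.63, 1.0, 0.25, 0.51, 0.875, 0.25]
now (200, 195) [0.86, 0.75, 0.25, 0.69, 0.75, 0.25]
now (214, 197) [0.74, 0.125, 0.25, 0.7, 0.0, 0.125]
-0.001 [0.28396308 0.1189516 ]
-0.002 [0.56818924 0.23801341]
-0.003 [0.85267885 0.35718557]
-0.004 [1.13743227 0.47646825]
```

The collar moved about 2.5 mm from s5, so it is about 0.6 mm past the ring's centre, which is fine. I descend with the nose just above the collar and settle.

>>> arm_command(delta_rot=[[0,0,0],[0,0,0],[0,0,0],[0,0,0],[0,0,0],[0,0,0]], delta_pos=[[0,0.001,0.01],[0,0.0015,0.02],[0,0.0015,0.03],[0,0.0015,0.03],[0,0.0015,0.03],[0,0.0015,0.03]], gripper=[0.2,0.2,0.2,0.2,0.2,0.2])

```text
time: 14.35
position: [0.5213, 0.1641, 0.1043]
tool_rot: [1.0, 0.015, -0.0, 0.0]
ft_force: [0.7, 0.4, -2.5]
grip_width: 0.0439
grip_force: 20.0
```

```bash
python3 -c "
from h import *
go([.5215,.163,.1],1.7)
s=viewer.camera('scene'); o=status.get_obs(); print(o['position'])
g=cv2.cvtColor(s['pixels'],6).astype(int)
p=o['position']; z=p[2]-.0596; print('tip px if under TCP',proj(s,[p[0],p[1],z]),'collar px', proj(s,[.522,.163,.034]))
print(z); print(g[182:206,200:222])
"
```

```text
pos [0.5213 0.1641 0.1043] yaw 1.74 t 14.35 F [ 0.7  0.4 -2.5] w 0.0439 q6 1.64
rot [0.   0.02 0.04] dpos [0.0001 0.0011 0.0043]
[0.52158708 0.16409347 0.10455584]
tip px if under TCP (np.float64(210.05784037291653), np.float64(191.31907567304455)) collar px (np.float64(210.68976039147645), np.float64(194.73708858059098))
0.044955837394968876
[[100  99 101  91  96 101 102 134 171 173 168 177 159 120 116 103 100 108
  118 104  15  23]
 [107  93  78  91 100  89  65  59  89 105 147 182 171 106  94 100 100 101
  109  87  16  16]
 [ 98  99  98 101  91  63  46   6  13  39  71  97  89  49  85 109 103 107
  106  88   9  33]
 [ 97 102 103 102  98  93  60   1  17  19  21  20  11  10  54  82  88  93
  105  74  16 132]
 [ 97 102 104  96 102 109  84  12   8  22  30  26  23   4  73  92  75  76
   89  87 100 140]
 [ 97  98 103 104 103 108  85  23  22  20  24  26  21   3  79 111  99  91
   97 124 134 134]
 [ 91  99  96 100 100 104  82  18  32  25  27  25   6  16  60  79  80 111
  131 133 134 128]
 [127 108 100  96  96 104  84  20  25  26  27  30  34  21  59 103 118 130
  134 130 136 146]
 [146 141 1
[... 777 characters left out ...]
1 112 133 162 205 218 183 116
   87 137 172 166]
 [190 164 200 189 104 129 150 171 196 204 210 212 210 189 155 148 125  94
   93 102 139 161]
 [161 188 196 149 103 119 115 125 150 143 142 158 158 150 128 123 120 109
   98  92 112 144]
 [209 180 158 124  91 120 124 126 138 133 136 136 134 135 131 130 126 113
   93  96 135 146]
 [232 221 192 157 120 105 130 139 138 136 146 142 138 135 128 132 118  92
   98 158 161 139]
 [209 229 235 230 193 137 101 135 145 146 144 143 145 139 146 135  69  73
  172 187 163 225]
 [146 206 226 210 236 193  78  60  77  89  79  81  88  83  78  73 193 241
  175 180 226 232]
 [140 151 140 171 220 220 220 225 212 174 152 141 145 145 166 219 218 177
  196 221 215 197]]
```

Nose px (210.2,190.9) agrees with the TCP model, and the collar is at (210.7,194.7), so I shift about 1 mm and insert, stopping just above the card.

>>> arm_command(delta_rot=[[0,0,0],[0,0,0],[0,0,0],[0,0,0],[0,0,0],[0,0,0],[0,0,0],[0,0,0]], delta_pos=[[0.0005,0.001,0],[0.0005,0.001,0.005],[0.0005,0.001,0.01],[0.0005,0.001,0.016],[0.0005,0.001,0.022],[0.0005,0.001,0.028],[0.0005,0.001,0.028],[0.0005,0.001,0.028]], gripper=[0.2,0.2,0.2,0.2,0.2,0.2,0.2,0.2])

```text
time: 15.07
position: [0.5214, 0.163, 0.0758]
tool_rot: [1.0, 0.015, -0.001, 0.0]
ft_force: [0.5, 0.1, -2.1]
grip_width: 0.0439
grip_force: 20.0
```

```bash
python3 -c "
from h import *
go([.522,.1632,.068],1.7);print(status.get_obs()['moment'])"
```

```text
pos [0.5214 0.163  0.0758] yaw 1.73 t 15.07 F [ 0.5  0.1 -2.1] w 0.0439 q6 1.64
rot [0.01 0.09 0.03] dpos [ 0.0006 -0.0002  0.0078]
[0.04270905 0.04880095 0.03699896]
```

>>> arm_command(delta_rot=[[0,0,0],[0,0,0],[0,0,0],[0,0,0],[0,0,0],[0,0,0]], delta_pos=[[0,0,0.001],[0,0,0.002],[0,0,0.003],[0,0,0.004],[0,0,0.004],[0,0,0.004]], gripper=[0.2,0.2,0.2,0.2,0.2,0.2])

```text
time: 15.57
position: [0.5222, 0.1631, 0.0728]
tool_rot: [1.0, 0.015, 0.0, -0.0]
ft_force: [0.2, -0.6, -0.5]
grip_width: 0.0437
grip_force: 20.0
```

>>> arm_command(delta_rot=[[0,0,0],[0,0,0],[0,0,0],[0,0,0],[0,0,0],[0,0,0]], delta_pos=[[0,0,0.001],[0,0,0.002],[0,0,0.002],[0,0,0.002],[0,0,0.002],[0,0,0.002]], gripper=[0.2,0.2,0.2,0.2,0.2,0.2])

```text
time: 16.07
position: [0.5221, 0.1631, 0.0707]
tool_rot: [1.0, 0.015, 0.0, -0.0]
ft_force: [0.0, 0.6, 0.5]
grip_width: 0.0441
grip_force: 20.0
```

>>> arm_command(delta_rot=[[0,0,0],[0,0,0],[0,0,0],[0,0,0],[0,0,0],[0,0,0],[0,0,0],[0,0,0]], delta_pos=[[0,0,0.001],[0,0,0.002],[0,0,0.003],[0,0,0.003],[0,0,0.003],[0,0,0.003],[0,0,0.003],[0,0,0.003]], gripper=[0.2,0.2,0.2,0.2,0.2,0.2,0.2,0.2])

```text
time: 16.73
position: [0.5221, 0.1631, 0.0677]
tool_rot: [1.0, 0.015, 0.0, -0.0]
ft_force: [0.6, -0.4, 1.0]
grip_width: 0.0441
grip_force: 20.0
```

```bash
python3 -c "
from h import *
F=[]
for i in range(6):
    s=viewer.camera('scene'); o=status.get_obs(); F.append(np.r_[o['ft_force'],o['position'],np.abs(o['joint_velocities']).max()])
print(np.round(F,4)); go([.522,.163,.068],1.7); shift()
g=cv2.cvtColor(s['pixels'],6).astype(int); print(g[186:202,200:222])
# housing lower front edge vs collar: gap check
print('pred underside px', proj(s,[.522,.163,.044]))"
```

```text
[[ 6.6100e-01  5.0600e-02  1.6611e+00  5.2210e-01  1.6310e-01  6.7700e-02
   2.0000e-03]
 [ 1.9380e-01 -7.2120e-01  1.1662e+00  5.2210e-01  1.6310e-01  6.7700e-02
   2.5000e-03]
 [ 8.6980e-01  3.9490e-01  2.9781e+00  5.2210e-01  1.6310e-01  6.7600e-02
   2.2000e-03]
 [ 1.2805e+00  5.3000e-02  2.5613e+00  5.2210e-01  1.6310e-01  6.7600e-02
   1.5000e-03]
 [ 8.6710e-01  8.8540e-01  1.4990e+00  5.2210e-01  1.6310e-01  6.7600e-02
   1.7000e-03]
 [-3.6020e-01  5.4210e-01  1.7606e+00  5.2210e-01  1.6310e-01  6.7600e-02
   2.1000e-03]]
pos [0.5221 0.1631 0.0676] yaw 1.73 t 17.03 F [-0.4  0.5  1.8] w 0.044 q6 1.64
rot [-0.   -0.03  0.03] dpos [-0.0001  0.0001 -0.0004]
match 0.473 px [0.75 0.25] mm [ 0.31 -2.43  0.  ]
[[ 98 125 164 166 161 138  89 106 155 170 150 126 135 122  83  15  21  13
   27  14   2  69]
 [ 98 133 162 165 167 164 156 156 168 150 130 130 135 135  99   8  18  26
   21   0  33 174]
 [ 90 106 122 129 159 163 170 163 166 149 122 127 135 138 103  21   2  18
   38  82 187 253]
 [124 120 132 156 138 121 154 168 171 161 146 130 131 135 111  45   0  38
   82 112 152 174]
 [147 134
[... 490 characters left out ...]
 17  57  80 107 145 152 104  80  93 100
  106  88  72  71]
 [ 63  59 125 212 222 158  93  64  16  10   8  30  71  73  42  49  82 104
   94  77  69  81]
 [171 216 224 189 187 196 149  71   9   0  16   0   0   1  24  52  73  88
   89 103 113  99]
 [232 216 109  99 128 184 209 191 161 115  84  64  47  73  90  94 101  91
   80 138 173 165]
 [184 154 202 188 105 135 150 173 200 211 215 216 214 184 140 112  99  92
   85 107 141 163]
 [160 195 196 155 102 119 112 123 153 145 141 163 159 153 139 121  97  92
   83  94 108 147]
 [213 187 161 123  98 123 127 132 136 137 130 134 135 139 137 132 112  86
   83 103 143 154]]
pred underside px (np.float64(210.48438131505756), np.float64(191.68000722752336))
```

The push is about 4.2 N (wrist +1.9 against −2.3 hanging free), which is half-way in. The arm is at rest and the collar has not moved, so I hand in.

```bash
python3 -c "
from rig import robot
print(robot.hand_in())"
```

```text
the job is handed in; nothing more can be done
None
```

I handed the job in at about 17 s, but the hand-in returned no verdict. By my measurements, the collar is about 0.6 mm from the ring's centre, the knob was turned to its stop, and the reader is held upright in the collar, display to the front, pressing about 4 N (half-way in).

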